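Line up the marble-run gutter blocks with a ruler

TASK

Pick up the ruler by its grip and use its long edge to push the four loose gutter blocks into one straight row, all flush against the orange rail of the marble run, gently enough that the rail itself is not pushed back. Touch the blocks only with the ruler, then lay the ruler back lengthwise on the middle of its blue mat and leave everything else on the table alone.

Things in the scene. Friction and masses are not known exactly. Their poses are not given: they have to be found in the camera images.
- run: Marble run, fixed: clear acrylic tower with orange funnel, and beside it a white landing board 200 x 268 x 4 mm. Origin: on the table plane under the board's mid-width; board spans x = -120 to 80 mm. x points away from the robot, square to the rail; y runs along the rail to the tower, whose foot spans y = 140 to 290, x = -75 to 75 mm, about 300 mm tall.
- rail_zone (a point): Point on the board's top (4 mm over the table), axes as the run's. The orange rail (12 x 234 mm, top 26 mm over the table) lies across the board along y; its near face stands anywhere 0 to 50 mm along +x from this point, NOT measured. Friction alone holds it: 8 N on it slides it, under 7 N it stays. Guide blocks at its ends: y = +-118 to +-132, x = -5 to 80 mm (ruler fits between).
- ruler_grip (a point): Ruler: aluminium strip 200 x 50 x 6 mm with a black upright grip ridge 70 long x 16 wide on the middle of its top, ridge top 60 mm above the ruler's underside; about 140 g. Point: on the ridge, 42 mm above the underside, over its middle. x along the ruler, y across it (pinch the ridge along y), z up. Both long edges lie 25 mm from the point. Starts on the mat.
- mat_c (a point): Blue felt mat on the table, fixed, 260 x 85 x 2 mm; the point is the centre of its top face; x along its length.
- block_a_c (a point): Red plastic gutter block, loose, 36 (x) x 40 (y) x 22 (z) mm, about 17 to 38 g, with a marble groove along its y in the top; the point is its centre. Its two 40 mm wide faces lie 18 mm from the point along its x. It stands on the white board, somewhere on the robot side of the rail; sliding all four takes about 0.5 to 2 N.
- block_b_c (a point): Yellow plastic gutter block, loose, 36 (x) x 40 (y) x 22 (z) mm, about 17 to 38 g, with a marble groove along its y in the top; the point is its centre. Its two 40 mm wide faces lie 18 mm from the point along its x. It stands on the white board, somewhere on the robot side of the rail; sliding all four takes about 0.5 to 2 N.
- block_c_c (a point): Green plastic gutter block, loose, 36 (x) x 40 (y) x 22 (z) mm, about 17 to 38 g, with a marble groove along its y in the top; the point is its centre. Its two 40 mm wide faces lie 18 mm from the point along its x. It stands on the white board, somewhere on the robot side of the rail; sliding all four takes about 0.5 to 2 N.
- block_d_c (a point): Blue plastic gutter block, loose, 36 (x) x 40 (y) x 22 (z) mm, about 17 to 38 g, with a marble groove along its y in the top; the point is its centre. Its two 40 mm wide faces lie 18 mm from the point along its x. It stands on the white board, somewhere on the robot side of the rail; sliding all four takes about 0.5 to 2 N.
Not all that is in view belongs to the job. What is meant by the part that bears block_a_c is not pink, and is the smaller of those in its own colour.

How it is judged:
On the way:
1. with the ruler off its mat, all four blocks are flush against the rail (gap under 2.5 mm, square to it) (x of each of block_a_c, block_b_c, block_c_c, block_d_c in the frame of rail above -0.0205 m and angle between the x axis of each of block_a_c, block_b_c, block_c_c, block_d_c and the x axis of run, either way round below 0.07 rad and horizontal distance between ruler_grip and mat_c above 0.1 m), for 0.1 s.
At the end, for the whole second after the job is handed in: All four blocks stand upright and still with their far faces within 2.5 mm of the rail and square to it within 0.07 rad; the ruler lies flat and still on the mat, its middle within 35 mm of the mat's centre and its length within 0.2 rad of the mat's (x of each of block_a_c, block_b_c, block_c_c, block_d_c in the frame of rail above -0.0205 m and angle between the x axis of each of block_a_c, block_b_c, block_c_c, block_d_c and the x axis of run, either way round below 0.07 rad and angle between each of block_a_c, block_b_c, block_c_c, block_d_c, ruler_grip's own z axis and vertical below 0.08 rad and linear speed of each of block_a, block_b, block_c, block_d, ruler below 0.01 m/s and horizontal distance between ruler_grip and mat_c below 0.035 m and height (world z) of ruler_grip below 0.049 m and angle between the x axis of ruler_grip and the x axis of mat_c, either way round below 0.2 rad); the robot touches nothing.
It fails at once if the rail is pushed back by more than 2 mm (distance of rail from where it was at the start of the episode above 0.002 m).
It fails at once if the ruler presses on one block with more than 20 N (contact force between ruler and block_a above 20 N or contact force between ruler and block_b above 20 N or contact force between ruler and block_c above 20 N or contact force between ruler and block_d above 20 N).
It fails at once if the gripper or arm touches a block (contact force between any of the fingers, the arm and block_a above 0.5 N or contact force between any of the fingers, the arm and block_b above 0.5 N or contact force between any of the fingers, the arm and block_c above 0.5 N or contact force between any of the fingers, the arm and block_d above 0.5 N).
It fails at once if soldier, spinning top, toothbrush or a marble is moved by more than 15 mm (distance of any of soldier, top, toothbrush, marble0, marble1, marble2, marble3 from where it was at the start of the episode above 0.015 m).
It also fails if it takes over 54 s, if anything falls off the work surface, if the arm or the gripper's body presses on something with over 40 N, if the wrist force passes 120 N, or if a joint passes its speed limit or range.

ROBOT

A 6-joint arm with a two-finger parallel gripper is mounted at the origin on the work surface. World frame = base frame: x ahead of the robot, y to its left, z up, the work surface at z = 0. Lengths are in m, angles in rad, forces in N, time in s.
With the tool pointing down it reaches from about 0.275 to 1 m from the base axis. Payload 8.4 kg.
Tool frame: the origin (TCP) lies at the very end of the fingers, on their centre line; the grasp point (between the pads) lies 19 mm behind it; z points along the fingers, y is the line along which they close (so a half turn about z gives the same grasp; the last joint's range is limited). The gripper opens to 85 mm and grips with 20 to 120 N. Pads are 22 mm wide; open, the fingers measure 114 mm over their backs; the gripper's body (76 mm by 85 mm) begins 54 mm behind the grasp point. The pads swing forward as they close: fully open they stand 13 mm farther back than shut.
Start: joints at [-1.22, 0.353, 1.633, -0, 1.155, -0.002], TCP at [0.216, -0.587, 0.204] pointing down, gripper open.
Joint ranges: [-2.63, 2.63], [-0.92, 2.1], [0.06, 2.66], [-1.3, 4.44], [0, 2.69], [-3.02, 3.02]. Speed limits (rad/s): [2.22, 2.22, 2.79, 3.14, 3.14, 3.14].

INTERFACE

Orientations are given as a unit quaternion [w, x, y, z].
In Python, from plant import monitor, viewer, env, nets gives the robot as it stands.
- The arm moves only by the shell command python3 -m pendant 'ROWS' [OPENING] [FORCE]. ROWS is JSON, one flat list of numbers, 4 for each row, row after row: the shift along the tool's x, y, z in units of 0.15 m (1.0 is 0.15 m), then the turn about the tool's z in units of 45 degrees (1.0 is 45 degrees). In form: [tx, ty, tz, yaw, tx, ty, tz, yaw, ...]. A call has 1 to 5 rows; each row is the pose to reach, as a shift and turn from the pose commanded when the call began, along the tool's axes at that moment; what a row does not reach only later rows make up. A row lasts 1/8 s, in which the tool goes at most 62.5 mm and 10.7 degrees, less where a joint would pass 70% of its speed; a pose out of reach is approached as far as the arm can. A call with a number of a shift or a turn outside -1 to 1 is refused whole. A call with a gripper value outside its range is refused whole. OPENING is the gripper command: -1 is shut, 1 is fully open, values between are in proportion, set as the call begins (- or left out, the last holds). The fingers move at their own pace and stop on an object; FORCE is the grip in N (left out, the last holds). Time passes only in rows, so rows that repeat a pose let the fingers close. It gives the time, the measured TCP pose, the force, the opening and the grip force at its end, in the units of the state.
- monitor.get_state(): the state, without advancing time (a new reading comes with each control period).
- viewer.read_camera(name): name is "scene" or "top" or "wrist"; returns the picture (384x512x3 uint8, red, green, blue); there is no depth.
- viewer.calibration(name): a dict with "mtx" (3x3 intrinsics, pixels), "world_to_cam" (4x4, takes a point from world to camera coordinates). Camera axes: x right, y down, z forward; pixel columns grow to the right and rows downward; lengths in m; the calibration is good to about 2 mm. A picture is of the moment at which its call begins: read the wrist's pose just before it. calibration takes no time and is no camera call; for the wrist camera it gives the pose at the moment of the call.
- env.sign_off(): hands the job in; it is judged then, once.
Trained networks look in the newest picture that a camera, given by its name, has taken for a name from the list of things; names that differ only in an ending like _2 or _b are one class to them, and where a whole thing is asked for, a point or a joint stands for the part that bears it (a point fixed in the world has none). Each returns a list of dicts, best first, with "p" (0 to 1); they miss things now and then, are a little off and sometimes report something else, mostly with a low value. They report only what shows in the picture. A call takes as long as a camera call. They do not tell look-alikes from the thing itself.
- nets.silhouettes(camera, query): "mask" (384x512 bool, what is visible of it) and "xy" ([column, row] in pixels, amid what is visible of it).
- nets.pinpoint(camera, query): "xy" ([column, row] in pixels: a listed point, or the origin of a listed thing).
The state is a dict: "clock": time; "joints": joint angles; "joint_velocities": joint speeds; "joint_torque": joint torques, N m; "eef_pos": TCP position; "tool_rot": TCP orientation; "contact_force": force on the tool from outside, world axes, zero at the start; "torque": the same for the moment, N m; "gripper_width": finger opening in m; "grip_force": force on a finger pad.
Only numpy, scipy, OpenCV 4.12 (cv2) and the standard library are available. Lean on these libraries where they do the work, as an engineer would, in place of code of your own. Each camera call takes 0.05 s, during which the arm holds its last target. There are 200 camera calls.

## Working session

There is one attempt and no reset: what is moved stays moved. The work goes in short steps, Python scripts to look and compute and a shell command to move; the robot and the scene stay as the last step left them, time stands still between calls to the robot, and variables do not carry over. Pictures are saved under pics/ and viewed, at most 10 in all, crops included, and the job is handed in when it is done.

```bash
mkdir -p pics; ls; cat > h.py <<'E'
import numpy as np, cv2
from plant import monitor, viewer, env, nets
def pix2w(cal,uv,z):
    K=np.array(cal["mtx"]);T=np.array(cal["world_to_cam"]);R=T[:3,:3];t=T[:3,3]
    d=R.T@np.linalg.solve(K,np.array([uv[0],uv[1],1.0]));c=-R.T@t
    return c+d*(z-c[2])/d[2]
def save(n,im): cv2.imwrite(f"pics/{n}.png",cv2.cvtColor(im,cv2.COLOR_RGB2BGR))
E
python3 - <<'E'
from h import *
a=viewer.read_camera("scene");b=viewer.read_camera("top")
save("s0",a);save("t0",b)
cv2.imwrite("pics/t0b.png",cv2.resize(cv2.cvtColor(b,cv2.COLOR_RGB2BGR),(800,600),interpolation=cv2.INTER_CUBIC))
s=monitor.get_state();print(s)
cal=viewer.calibration("top")
for q,z in [("rail_zone",.004),("run",0),("ruler_grip",.044),("mat_c",.002),("block_a_c",.015),("block_b_c",.015),("block_c_c",.015),("block_d_c",.015)]:
    for d in nets.pinpoint("top",q)[:4]: print(q,round(d["p"],2),np.round(d["xy"],1),np.round(pix2w(cal,d["xy"],z),4))
E
```

```text
pics
{'clock': 0.1, 'joints': array([-1.22036658e+00,  3.53604765e-01,  1.63406548e+00, -3.74995025e-05,
        1.15520952e+00, -2.36082598e-03]), 'joint_velocities': array([ 7.84951872e-04, -1.76085652e-03, -9.89844885e-04, -1.77332158e-03,
        1.32394716e-05, -1.25234708e-03]), 'joint_torque': array([-9.29898706e-04, -6.06364775e+01, -3.42816532e+01, -2.28132376e-05,
        4.09790766e-03, -1.13457855e-05]), 'eef_pos': array([ 0.21579787, -0.58606075,  0.20291818]), 'tool_rot': array([-6.30861410e-04,  9.84481115e-01,  1.75489370e-01, -1.28325587e-04]), 'contact_force': array([ 0.17041695, -0.24880519,  1.14639379]), 'torque': array([ 0.0295054 , -0.00022475, -0.02757518]), 'grip_force': 0.0, 'gripper_width': 0.08556753878413469}
rail_zone 0.79 [201.4 186.8] [0.5807 0.0581 0.004 ]
run 0.91 [202.6 183.8] [0.5877 0.0561 0.    ]
run 0.7 [352.3 225.4] [ 0.5005 -0.2688  0.    ]
ruler_grip 0.72 [353.1 225.7] [ 0.4985 -0.2618  0.044 ]
mat_c 0.8 [351.1 222.7] [ 0.5062 -0.2659  0.002 ]
block_a_c 0.84 [158.9 111.4] [0.7446 0.1535 0.015 ]
block_a_c 0.69 [270.9 275.4] [ 0.3931 -0.0941  0.015 ]
block_a_c 0.54 [189.1 213.2] [0.5224 0.0818 0.015 ]
block_b_c 0.82 [229.3 203.2] [ 0.5447 -0.004   0.015 ]
block_c_c 0.8 [208.  206.5] [0.5371 0.0416 0.015 ]
block_c_c 0.66 [200.4 183.1] [0.5874 0.059  0.015 ]
block_d_c 0.53 [163.6 205. ] [0.5394 0.1371 0.015 ]
```

View pics/t0b.png

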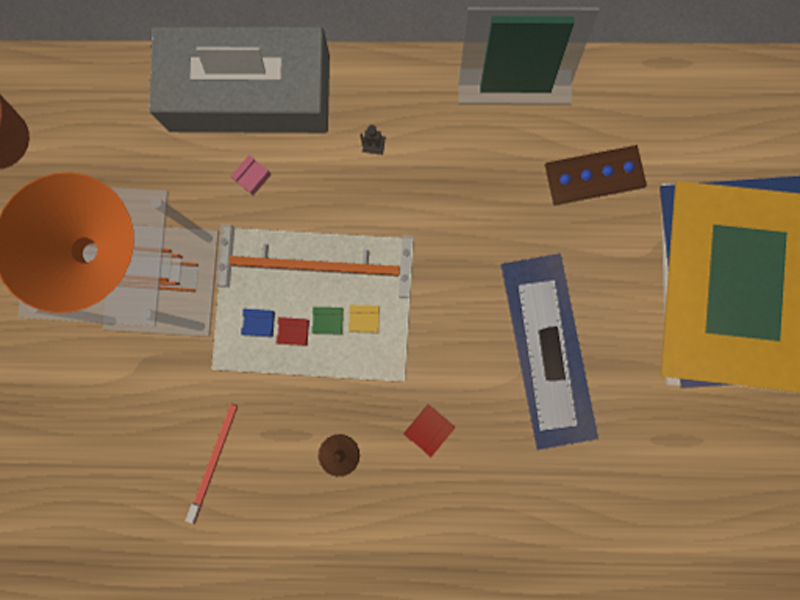

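View pics/s0.png

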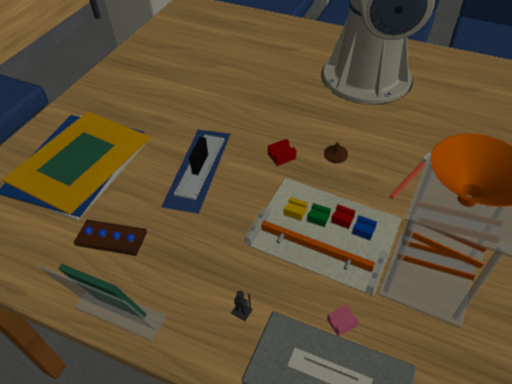

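Red or pink candidates in 512x384 top pixels: red on the board (187,212), larger red off the board (274,275), pink (160,112). I choose the one on the board, since it is the smaller red. Next I measure and take a crop to check it.

```bash
python3 - <<'E'
from h import *
b=viewer.read_camera("top");cal=viewer.calibration("top")
T=np.array(cal["world_to_cam"]);print("cam",np.round(-T[:3,:3].T@T[:3,3],3))
def rect(mask,z,name):
    n,l,st,_=cv2.connectedComponentsWithStats(mask.astype(np.uint8))
    for i in range(1,n):
        if st[i,4]<60: continue
        v,u=np.nonzero(l==i)
        P=np.array([pix2w(cal,(x,y),z)[:2] for x,y in zip(u,v)],np.float32)
        r=cv2.minAreaRect(P);c=cv2.boxPoints(r)
        e=[c[1]-c[0],c[2]-c[1]];L=max(e,key=np.linalg.norm)
        a=np.degrees(np.arctan2(L[1],L[0]));a=(a+180)%180
        print(name,"c",np.round(r[0],4),"size",np.round(sorted(np.linalg.norm(x) for x in e),4),"long ang",round(a,1))
for q,z in [("ruler_grip",.006),("mat_c",.002)]:
    for d in nets.silhouettes("top",q)[:2]: print(round(d["p"],2),d["mask"].sum()); rect(d["mask"],z,q)
hsv=cv2.cvtColor(b,cv2.COLOR_RGB2HSV);H,S,V=cv2.split(hsv)
box=np.zeros(H.shape,bool);box[140:250,132:268]=1
for n,lo,hi in [("orange",4,16),("yellow",20,30),("green",45,80),("blue",105,130)]:
    rect(box&(H>=lo)&(H<=hi)&(S>130)&(V>50),.026,n)
rect(box&((H<4)|(H>172))&(S>120),.026,"red")
w=box&(S<60)&(V>140); rect(w,.004,"white")
m=np.zeros(H.shape,bool);m[155:295,310:390]=1
rect(m&(H>95)&(H<130)&(S>70),.002,"matblue")
rect(m&(S<50)&(V>130),.008,"alu")
rect(m&(V<60),.062,"ridge")
save("crop1",cv2.resize(b[130:300,120:390],None,fx=2.9,fy=2.9,interpolation=cv2.INTER_CUBIC))
E
```

```text
cam [ 0.469 -0.071  1.011]
0.84 2227
ruler_grip c [ 0.4974 -0.2621] size [0.0521 0.2005] long ang 8.5
0.59 2363
mat_c c [ 0.5037 -0.2652] size [0.0857 0.259 ] long ang 10.7
orange c [0.6152 0.0575] size [0.0123 0.232 ] long ang 87.0
yellow c [ 0.5433 -0.0117] size [0.0344 0.0387] long ang 86.7
blue c [0.5365 0.1322] size [0.0342 0.0402] long ang 87.0
red c [0.5252 0.0851] size [0.0344 0.0407] long ang 86.2
white c [0.5665 0.0609] size [0.2019 0.267 ] long ang 87.0
white c [0.5928 0.2086] size [0.0128 0.1454] long ang 177.1
white c [0.6331 0.1894] size [0.0132 0.0288] long ang 0.5
white c [0.6018 0.19  ] size [0.0134 0.0236] long ang 174.9
matblue c [ 0.5835 -0.2342] size [0.049  0.0888] long ang 11.0
matblue c [ 0.5005 -0.2993] size [0.0177 0.1044] long ang 10.5
alu c [ 0.4977 -0.2619] size [0.0499 0.2001] long ang 8.1
ridge c [ 0.4972 -0.2583] size [0.023  0.0677] long ang 9.0
```

View pics/crop1.png

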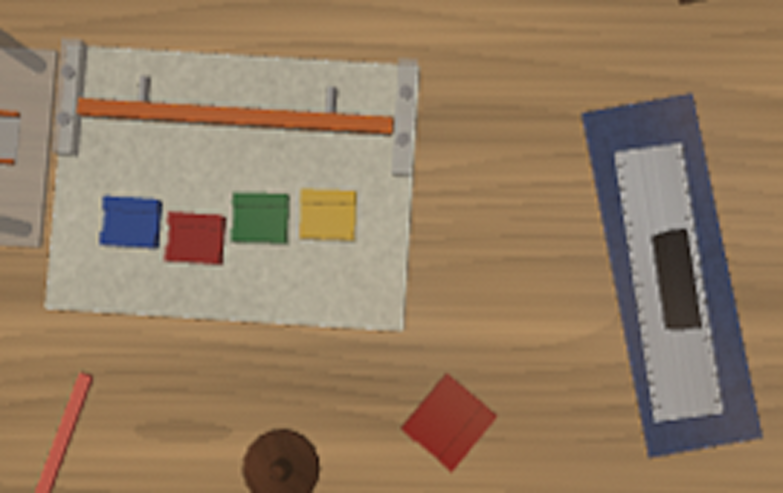

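The crop confirms it: the board's red block (crop 195,238) is clearly smaller than the loose red one at (448,422). The ruler lies on its mat at about (0.4977,-0.262), angle 8.3°.

```bash
cat >> h.py <<'E'
def go(x,y,z,ang):
    from scipy.spatial.transform import Rotation as Ro
    s=monitor.get_state();q=s["tool_rot"];R=Ro.from_quat([q[1],q[2],q[3],q[0]]).as_matrix()
    d=R.T@(np.array([x,y,z])-s["eef_pos"])/.15
    a=np.degrees(np.arctan2(R[1,0],R[0,0]))
    dy=((a-ang+180)%360-180)/45
    print("need",np.round(d,3),"yaw",round(dy,3),"| pos",np.round(s["eef_pos"],4),"ang",round(a,2),"tilt",np.round(R[2],3),"F",np.round(s["contact_force"],2),"w",round(s["gripper_width"],4),"t",round(s["clock"],2))
E
python3 -m pendant '[0.42,-0.23,0,0.13,0.84,-0.46,0,0.26,1,-0.69,0,0.264,1,-0.9,0,0.264,1,-0.9,0,0.264]' 1 60
python3 -c "
from h import *
go(.4976,-.262,.2,8.3)"
```

```text
clock: 1.27
eef_pos: [0.3098, -0.406, 0.2037]
tool_rot: [-0.0, 0.997, 0.074, -0.0]
contact_force: [0.7, -1.2, 0.3]
gripper_width: 0.0853
grip_force: 0.0
need [ 1.379 -0.766  0.025] yaw 0.003 | pos [ 0.3098 -0.406   0.2037] ang 8.44 tilt [-0.    -0.001 -1.   ] F [ 0.68 -1.24  0.27] w 0.0853 t 1.27
```

```bash

python3 -m pendant '[0.35,-0.2,0,0,0.7,-0.4,0,0,0.95,-0.6,0,0,0.95,-0.766,0,0,0.95,-0.766,0,0]'
python3 -m pendant '[0.25,0,0.1,0,0.43,0,0.2,0,0.43,0,0.2,0,0.43,0,0.2,0]'
python3 - <<'E'
from h import *
go(.4976,-.262,.028,8.3)
b=viewer.read_camera("wrist");cal=viewer.calibration("wrist");save("w1",b)
for q,z in [("ruler_grip",.044),("mat_c",.002)]:
    for d in nets.pinpoint("wrist",q)[:2]: print(q,round(d["p"],2),np.round(d["xy"],1),np.round(pix2w(cal,d["xy"],z),4))
hsv=cv2.cvtColor(b,cv2.COLOR_RGB2HSV);H,S,V=cv2.split(hsv)
for n,m,z in [("ridge",(V<60),.062),("alu",(S<50)&(V>120),.008)]:
    k,l,st,_=cv2.connectedComponentsWithStats(m.astype(np.uint8))
    for i in range(1,k):
        if st[i,4]<1500: continue
        v,u=np.nonzero(l==i)
        P=np.array([pix2w(cal,(x,y),z)[:2] for x,y in zip(u[::3],v[::3])],np.float32)
        r=cv2.minAreaRect(P);print(n,st[i],np.round(r[0],4),np.round(r[1],4),round(r[2],1))
E
```

```text
clock: 1.9
eef_pos: [0.4338, -0.2729, 0.2034]
tool_rot: [-0.0, 0.997, 0.073, -0.0]
contact_force: [0.1, -0.5, 0.0]
gripper_width: 0.0856
grip_force: 0.0
clock: 2.4
eef_pos: [0.4973, -0.2653, 0.1737]
tool_rot: [0.0, 0.997, 0.072, -0.0]
contact_force: [0.1, 0.5, 0.6]
gripper_width: 0.0851
grip_force: 0.0
need [ 0.006 -0.022  0.971] yaw -0.0 | pos [ 0.4973 -0.2653  0.1737] ang 8.28 tilt [-0.001  0.    -1.   ] F [0.07 0.5  0.61] w 0.0851 t 2.4
ruler_grip 0.86 [257.7 176.8] [ 0.496  -0.2621  0.044 ]
ridge [    0   245   512   139 36155] [ 0.3428 -0.2812] [0.1766 0.5941] 8.3
alu [    0     0    90   175 10335] [ 0.5513 -0.029 ] [0.0901 0.1753] 87.0
alu [ 235   71   48  179 6606] [ 0.4982 -0.2624] [0.1997 0.0498] 8.1
```

View pics/w1.png

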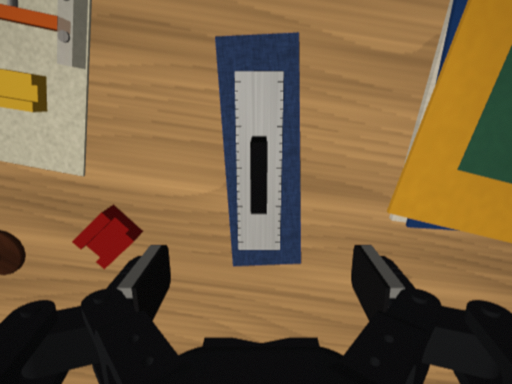

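The wrist view shows the ruler upright at about (258,160) with its ridge at (259,176). Its centre comes out at (0.498,-0.262), which agrees with the top camera. I descend and grip.

```bash

python3 -m pendant '[0.006,-0.022,0.3,0,0.006,-0.022,0.6,0,0.006,-0.022,0.85,0,0.006,-0.022,0.971,0,0.006,-0.022,0.971,0]' 1 60
python3 -c "
from h import *
go(.498,-.262,.028,8.1)"
python3 -m pendant '[0,0,0,0,0,0,0,0,0,0,0,0,0,0,0,0,0,0,0,0]' -1 60
python3 -m pendant '[0,0,0,0,0,0,0,0,0,0,0,0]'
```

```text
clock: 3.18
eef_pos: [0.4981, -0.2609, 0.0276]
tool_rot: [-0.0, 0.997, 0.073, -0.001]
contact_force: [-0.3, 0.3, 1.1]
gripper_width: 0.0854
grip_force: 0.0
need [-0.001  0.007 -0.003] yaw 0.005 | pos [ 0.4981 -0.2609  0.0276] ang 8.32 tilt [-0.001 -0.001 -1.   ] F [-0.35  0.3   1.1 ] w 0.0854 t 3.17
clock: 3.8
eef_pos: [0.4991, -0.2614, 0.0286]
tool_rot: [0.0, 0.997, 0.073, 0.0]
contact_force: [-1.2, -1.4, 5.9]
gripper_width: 0.0135
grip_force: 58.8
clock: 4.18
eef_pos: [0.4991, -0.2614, 0.0285]
tool_rot: [0.0, 0.997, 0.073, 0.0]
contact_force: [-1.6, -2.0, 6.0]
gripper_width: 0.0134
grip_force: 58.9
```

```bash

python3 -m pendant '[0,0,-0.15,0,0,0,-0.4,0,0,0,-0.7,0,0,0,-0.75,0,0,0,-0.75,0]'
python3 -c "
from h import *
go(.465,.065,.15,87)"
```

```text
clock: 4.8
eef_pos: [0.4985, -0.2608, 0.1402]
tool_rot: [-0.0, 0.997, 0.073, 0.0]
contact_force: [-0.5, -0.2, -1.7]
gripper_width: 0.0136
grip_force: 59.1
need [ 0.094 -2.181 -0.065] yaw -1.748 | pos [ 0.4985 -0.2608  0.1402] ang 8.34 tilt [ 0. -0. -1.] F [-0.49 -0.22 -1.7 ] w 0.0136 t 4.8
```

```bash

python3 -m pendant '[0,-0.2,0,-0.2,0,-0.4,0,-0.4,0.0,-0.6,0,-0.6,0,-0.8,0,-0.8,0,-1,0,-0.97]'
python3 -c "
from h import *
go(.462,.066,.14,87)"
```

```text
clock: 5.42
eef_pos: [0.4753, -0.1112, 0.1385]
tool_rot: [-0.001, 0.898, 0.44, -0.001]
contact_force: [0.6, -0.7, -1.2]
gripper_width: 0.014
grip_force: 59.1
need [ 0.88  -0.794 -0.009] yaw -0.772 | pos [ 0.4753 -0.1112  0.1385] ang 52.25 tilt [-0.001 -0.003 -1.   ] F [ 0.55 -0.7  -1.16] w 0.014 t 5.42
```

```bash

python3 -m pendant '[0.2,-0.2,0,-0.2,0.4,-0.4,0,-0.4,0.65,-0.6,0,-0.6,0.88,-0.79,0,-0.77,0.88,-0.79,0,-0.77]'
python3 -m pendant '[0,0,0,0,0,0,0,0]'
python3 - <<'E'
from h import *
go(.466,.065,.14,87)
b=viewer.read_camera("wrist");cal=viewer.calibration("wrist");save("w2",b)
c=viewer.read_camera("top");save("t2",c)
E
```

```text
clock: 6.05
eef_pos: [0.4634, 0.0667, 0.1387]
tool_rot: [-0.001, 0.726, 0.688, -0.001]
contact_force: [0.2, -0.1, -1.2]
gripper_width: 0.0134
grip_force: 59.1
clock: 6.3
eef_pos: [0.4644, 0.0635, 0.1398]
tool_rot: [-0.0, 0.728, 0.685, -0.001]
contact_force: [0.5, 0.4, -1.2]
gripper_width: 0.0139
grip_force: 59.1
need [ 0.01   0.01  -0.001] yaw -0.01 | pos [0.4644 0.0635 0.1398] ang 86.53 tilt [-0.    -0.001 -1.   ] F [ 0.5   0.44 -1.24] w 0.0139 t 6.3
```

View pics/w2.png

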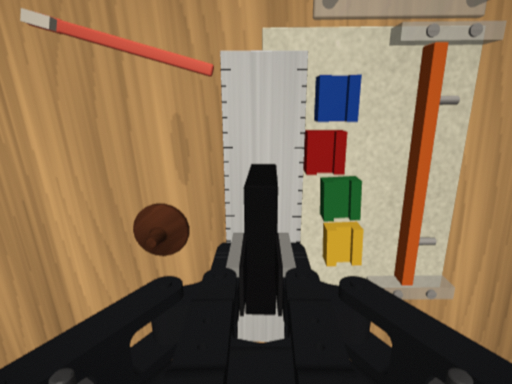

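The wrist view shows the ruler held level at columns 221–308, with its far end at row 52. The four blocks are at (338,98), (325,152), (341,198) and (343,243), and the rail runs (435,45)–(405,285). I now work out the run frame and ruler offset numerically.

```bash
cat > m.py <<'E'
from h import *
import sys
def seg(b,cal,zt=.026):
    H,S,V=cv2.split(cv2.cvtColor(b,cv2.COLOR_RGB2HSV))
    out={}
    for n,m in [("rail",(H>=5)&(H<=13)&(S>190)&(V>120)),("Y",(H>=20)&(H<=30)&(S>150)),("G",(H>=45)&(H<=85)&(S>120)),("B",(H>=105)&(H<=130)&(S>150)),("R",((H<4)|(H>174))&(S>190)&(V>60)&(V<190))]:
        m=m.copy().astype(np.uint8);m[:,:300]=0;m[295:]=0
        k,l,st,_=cv2.connectedComponentsWithStats(m);
        if k<2: continue
        i=1+np.argmax(st[1:,4]);v,u=np.nonzero(l==i)
        P=np.array([pix2w(cal,(x,y),zt)[:2] for x,y in zip(u,v)],np.float32)
        r=cv2.minAreaRect(P);c=cv2.boxPoints(r);e=[c[1]-c[0],c[2]-c[1]];L=max(e,key=np.linalg.norm)
        out[n]=(P,np.array(r[0]),sorted(np.linalg.norm(x) for x in e),np.degrees(np.arctan2(L[1],L[0]))%180)
    return out
def rep(o):
    a=np.radians(o["rail"][3]-90);X=np.array([np.cos(a),np.sin(a)]);Y=np.array([-X[1],X[0]])
    c=o["rail"][1];f=c-.006*X;print("rail c",np.round(c,4),"ang",round(o["rail"][3],2),np.round(o["rail"][2],4))
    for n in "BRGY":
        if n in o:
            P=o[n][0];q=(P-c)@np.c_[X,Y]
            print(n,"x'near %.4f far %.4f y' %.4f..%.4f"%(*np.percentile(q[:,0],[1,99]),*np.percentile(q[:,1],[1,99])),"size",np.round(o[n][2],4),"ang-rail",round((o[n][3]-o["rail"][3]+45)%90-45,1))
    return c,X,Y
E
python3 - <<'E'
from m import *
cal=viewer.calibration("wrist")
b=cv2.cvtColor(cv2.imread("pics/w2.png"),cv2.COLOR_BGR2RGB)
c,X,Y=rep(seg(b,cal))
for p in [(221,52),(308,51),(266,343)]:
    w=pix2w(cal,p,.119)[:2];print(p,np.round(w,4),np.round((w-c)@np.c_[X,Y],4))
s=monitor.get_state()["eef_pos"][:2];print("tcp run",np.round((s-c)@np.c_[X,Y],4))
E
```

```text
rail c [0.6159 0.0586] ang 87.04 [0.0111 0.2315]
B x'near -0.1031 far -0.0659 y' 0.0535..0.0904 size [0.0379 0.0379] ang-rail -0.1
R x'near -0.1106 far -0.0749 y' 0.0051..0.0437 size [0.0365 0.039 ] ang-rail -0.5
G x'near -0.0944 far -0.0569 y' -0.0418..-0.0002 size [0.0377 0.0433] ang-rail 2.4
Y x'near -0.0894 far -0.0511 y' -0.0917..-0.0460 size [0.039  0.0473] ang-rail 2.0
(221, 52) [0.447  0.1644] [-0.1742  0.0969]
(308, 51) [0.4966 0.1619] [-0.1245  0.0969]
(266, 343) [ 0.4613 -0.0389] [-0.1493 -0.1054]
tcp run [-0.1513 -0.0029]
```

```bash
python3 - <<'E'
from m import *
a=np.radians(-2.96);X=np.array([np.cos(a),np.sin(a)]);Y=np.array([-X[1],X[0]]);c=np.array([.6159,.0586])
p=c-.150*X;go(*p,.0335,87.1)
E
```

```text
need [0.019 0.009 0.711] yaw -0.013 | pos [0.4647 0.0635 0.1401] ang 86.53 tilt [-0.    -0.001 -1.   ] F [-0.4   0.33 -1.6 ] w 0.0137 t 6.4
```

```bash

python3 -m pendant '[0.019,0.009,0.15,-0.013,0.019,0.009,0.35,-0.013,0.019,0.009,0.55,-0.013,0.019,0.009,0.68,-0.013,0.019,0.009,0.711,-0.013]'
python3 -m pendant '[0,0,0,0,0,0,0,0]'
python3 - <<'E'
from m import *
a=np.radians(-2.96);X=np.array([np.cos(a),np.sin(a)]);c=np.array([.6159,.0586])
go(*(c-.067*X),.0335,87.1)
b=viewer.read_camera("wrist");cal=viewer.calibration("wrist");save("w3",b)
c,X,Y=rep(seg(b,cal))
s=monitor.get_state()["eef_pos"][:2];print("tcp run",np.round((s-c)@np.c_[X,Y],4))
E
```

```text
clock: 7.02
eef_pos: [0.4655, 0.0665, 0.0328]
tool_rot: [-0.001, 0.724, 0.689, -0.001]
contact_force: [-0.8, -0.6, -0.7]
gripper_width: 0.0135
grip_force: 59.1
clock: 7.28
eef_pos: [0.4671, 0.0672, 0.0346]
tool_rot: [0.0, 0.724, 0.69, 0.001]
contact_force: [0.1, 0.7, -1.6]
gripper_width: 0.014
grip_force: 59.0
need [-0.008  0.547  0.008] yaw 0.002 | pos [0.4671 0.0672 0.0346] ang 87.2 tilt [ 0.     0.001 -1.   ] F [ 0.13  0.74 -1.63] w 0.014 t 7.28
rail c [0.6155 0.0602] ang 87.07 [0.0116 0.103 ]
B x'near -0.1050 far -0.0656 y' 0.0519..0.0894 size [0.0386 0.0403] ang-rail -0.2
R x'near -0.1127 far -0.0745 y' 0.0034..0.0438 size [0.0391 0.0416] ang-rail -0.2
G x'near -0.0968 far -0.0566 y' -0.0423..0.0021 size [0.0407 0.0473] ang-rail 2.2
Y x'near -0.0754 far -0.0545 y' -0.0516..-0.0417 size [0.0072 0.0243] ang-rail -31.3
tcp run [-0.1486 -0.0005]
```

View pics/w3.png

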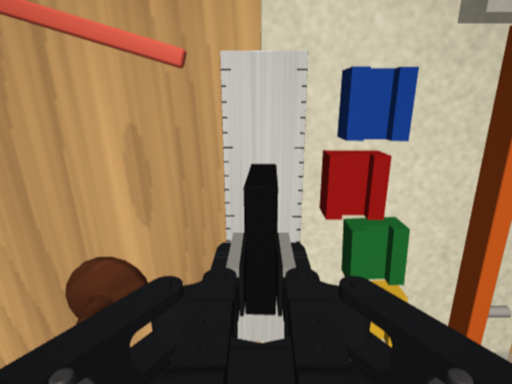

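The ruler is down behind the blocks: edge at column 305, red near face at column 322. I push at moderate speed first, stopping about 8 mm short of full contact.

```bash

python3 -m pendant '[0,0.05,0,0,0,0.1,0,0,0,0.15,0,0,0,0.2,0,0,0,0.25,0,0]'
python3 -m pendant '[0,0.05,0,0,0,0.1,0,0,0,0.15,0,0,0,0.19,0,0,0,0.22,0,0]'
python3 -m pendant '[0,0,0,0,0,0,0,0]'
python3 - <<'E'
from m import *
a=np.radians(-2.96);X=np.array([np.cos(a),np.sin(a)]);Y=np.array([-X[1],X[0]]);c=np.array([.6157,.0594])
s=monitor.get_state()["eef_pos"][:2];print("tcp run",np.round((s-c)@np.c_[X,Y],4))
go(*(c-.067*X),.0335,87.1)
b=viewer.read_camera("wrist");cal=viewer.calibration("wrist");save("w4",b)
E
```

```text
clock: 7.95
eef_pos: [0.5041, 0.0654, 0.0336]
tool_rot: [-0.0, 0.724, 0.69, -0.0]
contact_force: [-1.8, -0.5, -0.9]
gripper_width: 0.014
grip_force: 59.1
clock: 8.57
eef_pos: [0.537, 0.0638, 0.0338]
tool_rot: [-0.0, 0.724, 0.69, -0.0]
contact_force: [-1.9, -0.2, -1.1]
gripper_width: 0.014
grip_force: 59.2
clock: 8.82
eef_pos: [0.5368, 0.0638, 0.0338]
tool_rot: [0.0, 0.724, 0.69, 0.0]
contact_force: [0.2, -0.3, -1.4]
gripper_width: 0.0137
grip_force: 59.1
tcp run [-0.079   0.0003]
need [-0.003  0.08   0.002] yaw 0.003 | pos [0.5368 0.0638 0.0338] ang 87.22 tilt [ 0.  0. -1.] F [ 0.19 -0.26 -1.38] w 0.0137 t 8.82
```

View pics/w4.png

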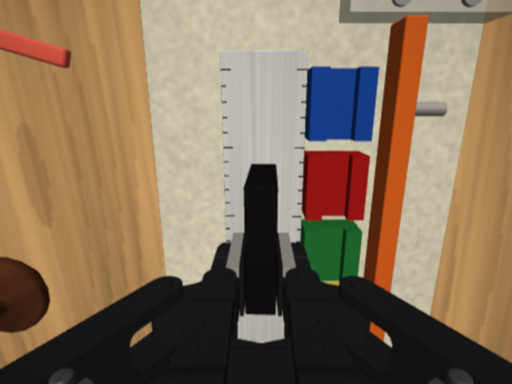

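The wrist view shows all blocks touching the ruler edge at column ~305, with the rail just ahead at columns 368–391. I check the remaining gap and the parallelism numerically.

```bash
python3 - <<'E'
from m import *
a=np.radians(-2.96);X=np.array([np.cos(a),np.sin(a)]);Y=np.array([-X[1],X[0]]);c=np.array([.6157,.0594])
b=cv2.cvtColor(cv2.imread("pics/w4.png"),cv2.COLOR_BGR2RGB);cal=viewer.calibration("wrist")
o=seg(b,cal);rep(o)
P=o["rail"][0];q=(P-c)@np.c_[X,Y]
for y0 in np.arange(-.04,.1,.02):
    m=abs(q[:,1]-y0)<.003
    if m.sum(): print(round(y0,2),np.round(np.percentile(q[m,0],[2,98]),4))
for n in "BRG":
    q=(o[n][0]-c)@np.c_[X,Y]
    # far edge line: max x per y bin
    ys=np.arange(q[:,1].min()+.006,q[:,1].max()-.006,.003);xs=[q[abs(q[:,1]-y)<.002,0].max() for y in ys]
    print(n,"far",np.round(np.mean(xs),4),"slope deg",round(np.degrees(np.arctan(np.polyfit(ys,xs,1)[0])),2))
for p in [(308,52),(304,230)]: print("ruler edge",np.round((pix2w(cal,p,.013)[:2]-c)@np.c_[X,Y],4))
E
```

```text
rail c [0.6173 0.0932] ang 87.03 [0.0114 0.163 ]
B x'near -0.0545 far -0.0177 y' 0.0190..0.0564 size [0.0376 0.0384] ang-rail 0.2
R x'near -0.0532 far -0.0177 y' -0.0298..0.0110 size [0.0372 0.0415] ang-rail 0.2
G x'near -0.0539 far -0.0177 y' -0.0718..-0.0318 size [0.0373 0.0422] ang-rail 0.2
Y x'near -0.0360 far -0.0283 y' -0.0771..-0.0748 size [0.0023 0.008 ] ang-rail 0.2
-0.04 [-0.0056  0.0051]
-0.02 [-0.0056  0.005 ]
0.0 [-0.0056  0.0051]
0.02 [-0.0057  0.0052]
0.04 [-0.0056  0.005 ]
0.06 [-0.0057  0.005 ]
0.08 [-0.0056  0.0051]
0.1 [-0.0055  0.0052]
B far -0.0175 slope deg 0.01
R far -0.0176 slope deg -0.26
G far -0.0176 slope deg -0.74
ruler edge [-0.0536  0.1   ]
ruler edge [-0.0512 -0.0096]
```

Everything is parallel, with about 11.8 mm left. I advance 9 mm, then creep while watching the force.

```bash

python3 -m pendant '[0,0.015,0,0,0,0.03,0,0,0,0.04,0,0,0,0.05,0,0,0,0.06,0,0]'
python3 -m pendant '[0,0.003,0,0,0,0.006,0,0,0,0.006,0,0]'
python3 - <<'E'
from m import *
a=np.radians(-2.96);X=np.array([np.cos(a),np.sin(a)]);Y=np.array([-X[1],X[0]]);c=np.array([.6157,.0594])
b=viewer.read_camera("wrist");cal=viewer.calibration("wrist");save("w5",b)
go(*(c-.067*X),.0335,87.1)
o=seg(b,cal)
q=(o["rail"][0]-c)@np.c_[X,Y];print("rail",np.round(np.percentile(q[:,0],[2,98]),4))
for n in "BRG":
    q=(o[n][0]-c)@np.c_[X,Y]
    ys=np.arange(q[:,1].min()+.006,q[:,1].max()-.006,.003);xs=[q[abs(q[:,1]-y)<.002,0].max() for y in ys]
    print(n,"far",np.round(np.mean(xs),4),"slope deg",round(np.degrees(np.arctan(np.polyfit(ys,xs,1)[0])),2))
E
```

```text
clock: 9.5
eef_pos: [0.5458, 0.0634, 0.0338]
tool_rot: [-0.0, 0.724, 0.69, -0.0]
contact_force: [-1.3, 0.4, -0.7]
gripper_width: 0.0137
grip_force: 59.1
clock: 9.88
eef_pos: [0.5467, 0.0633, 0.0338]
tool_rot: [0.0, 0.724, 0.69, 0.0]
contact_force: [-0.2, -0.1, -2.9]
gripper_width: 0.014
grip_force: 59.0
need [-0.003  0.014  0.002] yaw 0.003 | pos [0.5468 0.0634 0.0338] ang 87.22 tilt [ 0.  0. -1.] F [ 0.56 -0.11 -1.8 ] w 0.0138 t 9.93
rail [-0.0055  0.0052]
B far -0.0081 slope deg 0.13
R far -0.0079 slope deg 0.07
G far -0.0079 slope deg -0.03
```

```bash

python3 -m pendant '[0,0.003,0,0,0,0.006,0,0]'
python3 -m pendant '[0,0.002,0,0,0,0.003,0,0]'
```

```text
clock: 10.18
eef_pos: [0.5477, 0.0633, 0.0338]
tool_rot: [0.0, 0.724, 0.69, 0.0]
contact_force: [0.1, -0.3, -1.5]
gripper_width: 0.0139
grip_force: 59.0
clock: 10.42
eef_pos: [0.5479, 0.0633, 0.0337]
tool_rot: [-0.0, 0.724, 0.69, -0.0]
contact_force: [-0.9, -0.4, -0.6]
gripper_width: 0.0132
grip_force: 59.1
```

```bash

python3 -m pendant '[0,0.002,0,0,0,0.002,0,0]'
python3 - <<'E'
from m import *
go(.5488,.0633,.0335,87.1)
for i in range(2):
    viewer.read_camera("wrist");print(np.round(monitor.get_state()["contact_force"],2))
E
```

```text
clock: 10.68
eef_pos: [0.5484, 0.0633, 0.0338]
tool_rot: [0.0, 0.724, 0.69, 0.0]
contact_force: [-0.5, 0.6, -0.6]
gripper_width: 0.0139
grip_force: 59.0
need [0.    0.003 0.002] yaw 0.003 | pos [0.5484 0.0633 0.0338] ang 87.22 tilt [ 0.  0. -1.] F [-0.49  0.65 -0.58] w 0.0139 t 10.68
[-0.53 -0.47 -1.24]
[-0.54  0.28 -1.49]
```

```bash

python3 -m pendant '[0,0.002,0,0,0,0.002,0,0]'
```

```text
clock: 11.02
eef_pos: [0.5486, 0.0633, 0.0338]
tool_rot: [-0.0, 0.724, 0.69, -0.0]
contact_force: [-0.9, 0.0, -1.4]
gripper_width: 0.0138
grip_force: 59.1
```

```bash

python3 -m pendant '[0,0.002,0,0,0,0.002,0,0]'
python3 - <<'E'
from m import *
a=np.radians(-2.96);X=np.array([np.cos(a),np.sin(a)]);Y=np.array([-X[1],X[0]]);c=np.array([.6157,.0594])
b=viewer.read_camera("wrist");cal=viewer.calibration("wrist");save("w6",b)
go(.5488,.0633,.0335,87.1)
o=seg(b,cal)
q=(o["rail"][0]-c)@np.c_[X,Y];print("rail",np.round(np.percentile(q[:,0],[2,98]),4))
for n in "BRG":
    q=(o[n][0]-c)@np.c_[X,Y]
    ys=np.arange(q[:,1].min()+.006,q[:,1].max()-.006,.003);xs=[q[abs(q[:,1]-y)<.002,0].max() for y in ys]
    print(n,"far",np.round(np.mean(xs),4),"slope deg",round(np.degrees(np.arctan(np.polyfit(ys,xs,1)[0])),2))
E
```

```text
clock: 11.28
eef_pos: [0.5489, 0.0632, 0.0338]
tool_rot: [0.0, 0.724, 0.69, 0.0]
contact_force: [-1.0, -0.5, -1.7]
gripper_width: 0.0139
grip_force: 59.1
need [ 0.    -0.001  0.002] yaw 0.003 | pos [0.5489 0.0632 0.0338] ang 87.22 tilt [ 0. -0. -1.] F [-0.2   1.04 -1.08] w 0.0133 t 11.32
rail [-0.0053  0.0052]
B far -0.0062 slope deg 0.04
R far -0.006 slope deg -0.0
G far -0.0061 slope deg -0.26
```

```bash

python3 -m pendant '[0,0.002,0,0,0,0.002,0,0]'
```

```text
clock: 11.58
eef_pos: [0.549, 0.0632, 0.0338]
tool_rot: [-0.0, 0.724, 0.69, -0.0]
contact_force: [-1.6, 0.9, -0.6]
gripper_width: 0.0138
grip_force: 59.2
```

```bash

python3 -m pendant '[0,0.001,0,0,0,0.001,0,0]'
python3 -c "
from h import *
for i in range(3):
    viewer.read_camera('wrist');print(np.round(monitor.get_state()['contact_force'],2))"
```

```text
clock: 11.82
eef_pos: [0.5491, 0.0633, 0.0337]
tool_rot: [-0.0, 0.724, 0.69, -0.0]
contact_force: [-2.5, 0.3, 0.3]
gripper_width: 0.0138
grip_force: 59.3
[-3.45  0.68  0.58]
[-2.79  0.65  1.15]
[-3.42  0.56 -0.01]
```

Force now holds at about 3 N, so the row is seated on the rail. I back off, lift and check.

```bash

python3 -m pendant '[0,-0.01,0,0,0,-0.04,0,0,0,-0.08,0,0,0,-0.16,0,0,0,-0.24,0,0]'
python3 -m pendant '[0,-0.1,0,0,0,-0.12,-0.2,0,0,-0.12,-0.45,0,0,-0.12,-0.7,0,0,-0.12,-0.8,0]'
python3 - <<'E'
from m import *
b=viewer.read_camera("wrist");cal=viewer.calibration("wrist");save("w7",b)
go(.5037,-.2652,.1546,8.8)
o=seg(b,cal);c,X,Y=rep(o)
for n in "BRGY":
    q=(o[n][0]-c)@np.c_[X,Y]
    ys=np.arange(q[:,1].min()+.006,q[:,1].max()-.006,.003);xs=[q[abs(q[:,1]-y)<.002,0].max() for y in ys]
    print(n,"far",np.round(np.mean(xs),4),"slope deg",round(np.degrees(np.arctan(np.polyfit(ys,xs,1)[0])),2))
E
```

```text
clock: 12.6
eef_pos: [0.5123, 0.065, 0.0337]
tool_rot: [-0.0, 0.724, 0.69, -0.0]
contact_force: [0.2, 0.1, -1.1]
gripper_width: 0.0136
grip_force: 59.1
clock: 13.22
eef_pos: [0.4958, 0.066, 0.1556]
tool_rot: [0.001, 0.724, 0.69, 0.001]
contact_force: [-0.2, -0.2, -1.7]
gripper_width: 0.0137
grip_force: 59.1
need [-2.203  0.156  0.011] yaw 1.743 | pos [0.4963 0.0661 0.1564] ang 87.23 tilt [ 0.001  0.004 -1.   ] F [ 0.43 -0.28  0.23] w 0.0139 t 13.28
rail c [0.6161 0.0585] ang 86.9 [0.0115 0.233 ]
B x'near -0.0455 far -0.0065 y' 0.0539..0.0909 size [0.0388 0.0398] ang-rail 0.2
R x'near -0.0423 far -0.0062 y' 0.0050..0.0436 size [0.0383 0.0406] ang-rail 2.0
G x'near -0.0450 far -0.0061 y' -0.0430..-0.0011 size [0.0398 0.043 ] ang-rail 0.3
Y x'near -0.0451 far -0.0057 y' -0.0930..-0.0464 size [0.0403 0.0479] ang-rail 0.2
B far -0.0064 slope deg 0.47
R far -0.0059 slope deg -0.18
G far -0.0059 slope deg 0.21
Y far -0.0056 slope deg -0.44
```

View pics/w7.png

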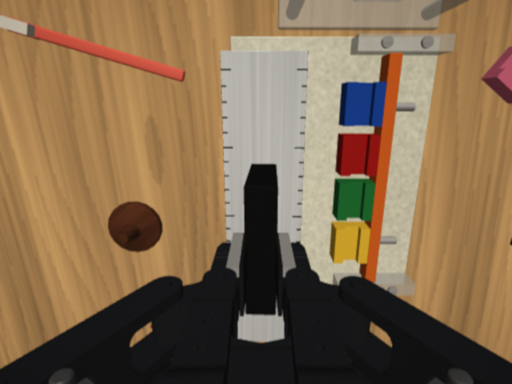

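All four blocks (rows 104, 155, 199, 242) sit against the rail with gaps under 1 mm, and the rail centre is unmoved. I carry the ruler back to the mat.

```bash

python3 -m pendant '[-0.2,0,0,0.15,-0.4,0,0,0.35,-0.6,0,0,0.55,-0.8,0,0,0.75,-1,0,0,0.95]'
python3 -c "
from h import *
go(.5045,-.2655,.155,10.6)"
```

```text
clock: 13.9
eef_pos: [0.4869, -0.0847, 0.1522]
tool_rot: [-0.001, 0.927, 0.376, -0.001]
contact_force: [0.5, 0.3, -1.5]
gripper_width: 0.0137
grip_force: 59.1
need [-0.756  0.946 -0.019] yaw 0.746 | pos [ 0.4869 -0.0847  0.1522] ang 44.17 tilt [-0.001 -0.002 -1.   ] F [ 0.52  0.32 -1.47] w 0.0137 t 13.9
```

```bash

python3 -m pendant '[-0.15,0.2,0,0.18,-0.3,0.4,0,0.36,-0.45,0.6,0,0.54,-0.6,0.8,0,0.7,-0.75,0.93,0,0.74]'
python3 -m pendant '[0,0,0,0,0,0,0,0]'
python3 - <<'E'
from h import *
b=viewer.read_camera("wrist");cal=viewer.calibration("wrist")
go(.5045,-.2655,.0288,10.6)
for d in nets.silhouettes("wrist","mat_c")[:1]:
    v,u=np.nonzero(d["mask"]);P=np.array([pix2w(cal,(x,y),.002)[:2] for x,y in zip(u[::3],v[::3])],np.float32)
    print(d["p"],cv2.minAreaRect(P))
E
```

```text
clock: 14.52
eef_pos: [0.5049, -0.2633, 0.1519]
tool_rot: [-0.0, 0.995, 0.096, -0.001]
contact_force: [0.6, -0.2, -1.1]
gripper_width: 0.0136
grip_force: 59.1
clock: 14.78
eef_pos: [0.5047, -0.2615, 0.1525]
tool_rot: [-0.001, 0.995, 0.097, -0.001]
contact_force: [0.1, -0.4, -1.3]
gripper_width: 0.0135
grip_force: 59.1
need [-0.007  0.028  0.827] yaw 0.013 | pos [ 0.5049 -0.2613  0.1528] ang 11.2 tilt [-0.001 -0.001 -1.   ] F [-0.69 -0.31 -1.99] w 0.0138 t 14.82
0.79 ((0.5276865363121033, -0.26148971915245056), (0.211567685008049, 0.08405538648366928), 11.243694305419922)
```

```bash

python3 -m pendant '[-0.007,0.028,0.25,0.01,-0.007,0.028,0.5,0.01,-0.007,0.028,0.7,0.01,-0.007,0.028,0.78,0.01,-0.007,0.028,0.81,0.01]'
python3 -m pendant '[0,0,0,0,0,0,0.008,0,0,0,0.016,0,0,0,0.016,0]'
python3 -c "
from h import *
go(.5045,-.2655,.0288,10.6)"
```

```text
clock: 15.5
eef_pos: [0.5055, -0.2662, 0.0321]
tool_rot: [-0.0, 0.996, 0.094, -0.0]
contact_force: [-0.7, -0.1, -0.8]
gripper_width: 0.0135
grip_force: 59.1
clock: 16.0
eef_pos: [0.5055, -0.2667, 0.0301]
tool_rot: [0.0, 0.996, 0.093, 0.0]
contact_force: [0.5, -0.4, -0.2]
gripper_width: 0.0136
grip_force: 59.1
need [-0.005 -0.009  0.009] yaw 0.003 | pos [ 0.5055 -0.2667  0.0301] ang 10.72 tilt [ 0.  0. -1.] F [ 0.48 -0.36 -0.2 ] w 0.0136 t 16.0
```

```bash

python3 -m pendant '[0,0,0.006,0,0,0,0.01,0,0,0,0.01,0]'
python3 -m pendant '[0,0,0,0,0,0,0,0,0,0,0,0,0,0,0,0,0,0,0,0]' 1
python3 -m pendant '[0,0,-0.1,0,0,0,-0.4,0,0,0,-0.7,0,0,0,-0.9,0,0,0,-0.9,0]'
python3 -m pendant '[-0.3,0,-0.2,0,-0.6,0,-0.2,0,-0.9,0,-0.2,0,-0.9,0,-0.2,0,-0.9,0,-0.2,0]'
python3 - <<'E'
from h import *
b=viewer.read_camera("top");s=viewer.read_camera("scene")
save("t9",np.vstack([cv2.resize(b[130:300,120:390],(700,440)),]))
cal=viewer.calibration("top")
for q,z in [("ruler_grip",.044),("ruler_grip",.008),("mat_c",.002)]:
  for d in nets.silhouettes("top",q)[:1]:
    v,u=np.nonzero(d["mask"]);P=np.array([pix2w(cal,(x,y),z if z<.04 else .008)[:2] for x,y in zip(u,v)],np.float32)
    print(q,d["p"],np.round(cv2.minAreaRect(P)[0],4),np.round(cv2.minAreaRect(P)[1:][1],1))
go(0.5,-.26,.2,10)
E
```

```text
clock: 16.38
eef_pos: [0.5055, -0.2669, 0.0286]
tool_rot: [0.0, 0.996, 0.093, 0.0]
contact_force: [-1.0, -1.6, 2.8]
gripper_width: 0.0138
grip_force: 59.6
clock: 17.0
eef_pos: [0.5054, -0.2666, 0.0283]
tool_rot: [-0.0, 0.996, 0.093, -0.0]
contact_force: [-0.9, -0.2, 0.6]
gripper_width: 0.0854
grip_force: 0.0
clock: 17.62
eef_pos: [0.5071, -0.2676, 0.167]
tool_rot: [0.002, 0.996, 0.093, 0.002]
contact_force: [0.5, -0.2, -0.0]
gripper_width: 0.0856
grip_force: 0.0
clock: 18.25
eef_pos: [0.373, -0.2918, 0.1933]
tool_rot: [-0.0, 0.996, 0.093, 0.0]
contact_force: [-0.1, 0.1, -0.1]
gripper_width: 0.0855
grip_force: 0.0
ruler_grip 0.57 [ 0.5037 -0.2678] 10.8
ruler_grip 0.57 [ 0.5037 -0.2678] 10.8
mat_c 0.59 [ 0.5033 -0.2649] 11.1
need [ 0.869 -0.049 -0.046] yaw 0.017 | pos [ 0.3734 -0.2916  0.1932] ang 10.77 tilt [-0. -0. -1.] F [ 0.33 -0.21  0.35] w 0.0856 t 18.5
```

View pics/t9.png

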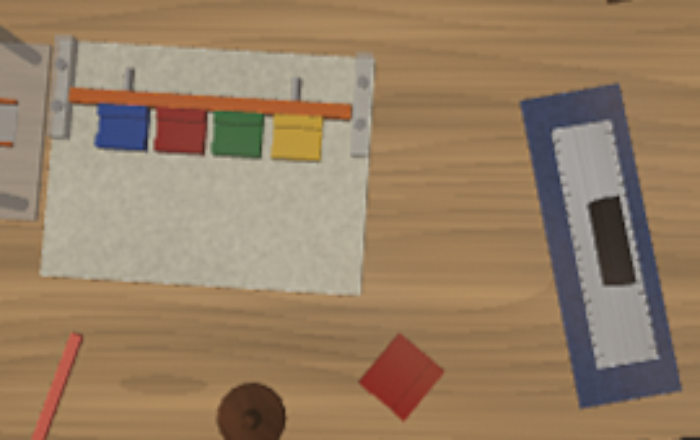

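The top view shows the four blocks in one row against the rail (123–297, ~130). The ruler lies flat in the middle of its mat at about (605,245), and the gripper is clear.

```bash
python3 -c "
from h import *
print(env.sign_off())"
```

```text
the job is handed in; nothing more can be done
None
```

The job is handed in at about 18.5 s, verdict not shown: by camera the four blocks are flush against the unmoved rail (gaps under about 1 mm) and the ruler lies about 3 mm from its mat's centre, parallel to it.

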